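# Nest the mixing cups and stow them on the slide-out rack

### The job

First check that the empty tray of the slide-out rack runs freely: by its bow handle pull it right out, push it right home under the cover and pull it right out again, at an easy pace without slamming it. Then nest all the tapered aluminium cups into one upright stack standing in the tray, each eased squarely into the one below with no more than a light push, never dropped in or forced so that it jams deeper, and push the tray with the stack right home. Do not move the dye tin, the wax tin or the mug.

Things in the scene. Friction and masses are not known exactly. Their poses are not given: they have to be found in the camera images.
- cup_a: one of up to five identical aluminium mixing cups (open tumblers, no handle; absent ones read None), upright, mouth up. 85 mm high; outside diameter 66 mm at the rim, 46.4 mm at the foot; wall 3 mm, inside floor 6 mm above the foot; 90 g. Origin: centre of the underside, z up
- cup_b: another such cup, the same as cup_a. The cups have no stacking ledge, only their taper: eased into another with a light push (3 to 8 N), a cup comes to rest with its underside 24 to 25 mm above that of the cup that holds it, as much of it standing out above the lower rim; dropped in from a few centimetres or pushed hard it jams a few mm deeper
- cup_c: another such cup, the same as cup_a in every way
- cup_d: another such cup, the same as cup_a in every way
- cup_e: another such cup, the same as cup_a in every way
- rack: the rack, with its tray, fixed to the table: a base board 158 mm wide with two rails, its rear half under a plywood cover (open towards the robot, 158 mm wide, 185 mm deep, inside 235 mm high above the table, top at 245 mm, two spools and a bottle on top). Origin on the table under the middle of the cover's front edge; x points into the cover, along the rails
- tray (a joint): how far the tray is pulled out (m): 0 = right home, 0.160 = right out against the stops. About 1.5 N of friction, no spring or catch; it stays where it is left and starts partly out
- tray_seat (a point): centre of the tray's cup place, on top of the tray floor, 26 mm above the table; moves with the tray (100 mm in front of the cover when right out, 60 mm inside it when home). The cup place is 108 mm along x by 110 mm along y between walls 15 mm high. x as the rack's: the direction in which the tray closes; z up
- tray_handle (a point): middle of the bar of the tray's steel bow handle, 150 mm in front of tray_seat and 76 mm above the table; same axes as tray_seat. The bar is round, 10 mm thick, straight along y for 60 mm; the space below it is free. It can be gripped from above with the fingers closing along x. With the tray home it stands 90 mm in front of the cover
- dye_tin: orange-brown dye tin with a shut lid, a cylinder 68 mm in diameter and 107 mm high, standing among the cups; origin at the centre of its underside. Not part of the job: leave it alone
- wax_tin: round white and red wax tin, 68 mm in diameter, 43 mm high, behind the cups on the left; origin at the centre of its underside. Leave it alone
- mug: two-coloured mug with a handle, body 88 mm in diameter, 90 mm high, at the back left; origin under its middle. It is no cup for the stack: leave it alone

How it is judged (in metres and radians):
On the way, in this order (a step that is already met when the one before it is completed fails the run):
1. the tray has been pulled right out (within 10 mm of its stops) (value of joint tray above 0.15 m), for 0.2 s.
2. the tray has been pushed right home (within 10 mm) (value of joint tray below 0.01 m), for 0.2 s.
3. the tray has been pulled right out again (within 10 mm) (value of joint tray above 0.15 m), for 0.2 s.
4. all cups stand nested in one upright stack in the tray's cup place while the tray is out (value of joint tray above 0.12 m and horizontal distance between each of cup_a, cup_b, cup_c, cup_d, cup_e and tray_seat below 0.055 m and angle between each of cup_a, cup_b, cup_c, cup_d, cup_e's own z axis and vertical below 0.08 rad and (z of cup_a in the frame of tray_seat between -0.003 and 0.003 m or z of cup_a in the frame of tray_seat between 0.0215 and 0.0292 m or z of cup_a in the frame of tray_seat between 0.0445 and 0.0554 m or z of cup_a in the frame of tray_seat between 0.0675 and 0.0816 m or z of cup_a in the frame of tray_seat between 0.0905 and 0.1078 m) and (z of cup_b in the frame of tray_seat between -0.003 and 0.003 m or z of cup_b in the frame of tray_seat between 0.0215 and 0.0292 m or z of cup_b in the frame of tray_seat between 0.0445 and 0.0554 m or z of cup_b in the frame of tray_seat between 0.0675 and 0.0816 m or z of cup_b in the frame of tray_seat between 0.0905 and 0.1078 m) and (z of cup_c in the frame of tray_seat between -0.003 and 0.003 m or z of cup_c in the frame of tray_seat between 0.0215 and 0.0292 m or z of cup_c in the frame of tray_seat between 0.0445 and 0.0554 m or z of cup_c in the frame of tray_seat between 0.0675 and 0.0816 m or z of cup_c in the frame of tray_seat between 0.0905 and 0.1078 m) and (z of cup_d in the frame of tray_seat between -0.003 and 0.003 m or z of cup_d in the frame of tray_seat between 0.0215 and 0.0292 m or z of cup_d in the frame of tray_seat between 0.0445 and 0.0554 m or z of cup_d in the frame of tray_seat between 0.0675 and 0.0816 m or z of cup_d in the frame of tray_seat between 0.0905 and 0.1078 m) and (z of cup_e in the frame of tray_seat between -0.003 and 0.003 m or z of cup_e in the frame of tray_seat between 0.0215 and 0.0292 m or z of cup_e in the frame of tray_seat between 0.0445 and 0.0554 m or z of cup_e in the frame of tray_seat between 0.0675 and 0.0816 m or z of cup_e in the frame of tray_seat between 0.0905 and 0.1078 m) and horizontal distance between cup_a and cup_b below 0.006 m and horizontal distance between each of cup_a, cup_b and cup_c below 0.006 m and horizontal distance between each of cup_a, cup_b, cup_c and cup_d below 0.006 m and horizontal distance between each of cup_a, cup_b, cup_c, cup_d and cup_e below 0.006 m), for 0.3 s.
At the end, for the whole second after the job is handed in: The tray is home (within 10 mm); all cups rest in its cup place as one upright stack (tilt under 0.08 rad, axes within 6 mm), the lowest on the floor, the k-th above it 23k - 1.5 to 26.2k + 3 mm above the tray floor (less: jammed; more: not home) (value of joint tray below 0.01 m and horizontal distance between each of cup_a, cup_b, cup_c, cup_d, cup_e and tray_seat below 0.055 m and angle between each of cup_a, cup_b, cup_c, cup_d, cup_e's own z axis and vertical below 0.08 rad and (z of cup_a in the frame of tray_seat between -0.003 and 0.003 m or z of cup_a in the frame of tray_seat between 0.0215 and 0.0292 m or z of cup_a in the frame of tray_seat between 0.0445 and 0.0554 m or z of cup_a in the frame of tray_seat between 0.0675 and 0.0816 m or z of cup_a in the frame of tray_seat between 0.0905 and 0.1078 m) and (z of cup_b in the frame of tray_seat between -0.003 and 0.003 m or z of cup_b in the frame of tray_seat between 0.0215 and 0.0292 m or z of cup_b in the frame of tray_seat between 0.0445 and 0.0554 m or z of cup_b in the frame of tray_seat between 0.0675 and 0.0816 m or z of cup_b in the frame of tray_seat between 0.0905 and 0.1078 m) and (z of cup_c in the frame of tray_seat between -0.003 and 0.003 m or z of cup_c in the frame of tray_seat between 0.0215 and 0.0292 m or z of cup_c in the frame of tray_seat between 0.0445 and 0.0554 m or z of cup_c in the frame of tray_seat between 0.0675 and 0.0816 m or z of cup_c in the frame of tray_seat between 0.0905 and 0.1078 m) and (z of cup_d in the frame of tray_seat between -0.003 and 0.003 m or z of cup_d in the frame of tray_seat between 0.0215 and 0.0292 m or z of cup_d in the frame of tray_seat between 0.0445 and 0.0554 m or z of cup_d in the frame of tray_seat between 0.0675 and 0.0816 m or z of cup_d in the frame of tray_seat between 0.0905 and 0.1078 m) and (z of cup_e in the frame of tray_seat between -0.003 and 0.003 m or z of cup_e in the frame of tray_seat between 0.0215 and 0.0292 m or z of cup_e in the frame of tray_seat between 0.0445 and 0.0554 m or z of cup_e in the frame of tray_seat between 0.0675 and 0.0816 m or z of cup_e in the frame of tray_seat between 0.0905 and 0.1078 m) and horizontal distance between cup_a and cup_b below 0.006 m and horizontal distance between each of cup_a, cup_b and cup_c below 0.006 m and horizontal distance between each of cup_a, cup_b, cup_c and cup_d below 0.006 m and horizontal distance between each of cup_a, cup_b, cup_c, cup_d and cup_e below 0.006 m and linear speed of each of cup_a, cup_b, cup_c, cup_d, cup_e below 0.02 m/s); the robot touches nothing.
It fails at once if a cup is rammed down (more than 35 N between a cup and the tray) (contact force between any of cup_a, cup_b, cup_c, cup_d, cup_e and rack above 35 N).
It fails at once if the tray is slammed (faster than 0.45 m/s) (velocity of joint tray above 0.45 m/s or velocity of joint tray below -0.45 m/s).
It fails at once if the dye tin, the wax tin or the mug is moved by more than 30 mm (distance of any of dye_tin, mug, wax_tin from where it was at the start of the episode above 0.03 m).
Of cup_a, cup_b, cup_c, cup_d, cup_e only 3 to 5 are there at a start; the rules pass over those that are not, and their reading is None.
At some moment in a run one of cup_a, cup_b, cup_c, cup_d, cup_e may be knocked a few centimetres aside while the robot is not near it.
It also fails if it takes over 210 s, if anything falls off the work surface, if the arm or the gripper's body presses on something with over 40 N, if the wrist force passes 120 N, or if a joint passes its speed limit or range.

### The arm

A 6-joint arm with a two-finger parallel gripper is mounted at the origin on a cart in front of the work surface, level with it; the furniture and walls round the work are solid. World frame = base frame: x ahead of the robot, y to its left, z up, the work surface at z = 0. Lengths are in mm, angles in rad, forces in N, time in s.
With the tool pointing down it reaches from about 275 to 750 mm from the base axis. Payload 10.2 kg.
Tool frame: the origin (TCP) lies at the very end of the fingers, on their centre line; the grasp point (between the pads) lies 19 mm behind it; z points along the fingers, y is the line along which they close (so a half turn about z gives the same grasp; the last joint's range is limited). The gripper opens to 85 mm and grips with 20 to 120 N. Pads are 22 mm wide; open, the fingers measure 114 mm over their backs; the gripper's body (76 mm by 85 mm) begins 54 mm behind the grasp point. The pads swing forward as they close: fully open they stand 13 mm farther back than shut.
Start: joints at [0.973, 0.313, 1.498, -0, 1.331, -0.223], TCP at [192.208, 488.556, 231.294] pointing down, gripper open.
Joint ranges: [-2.94, 2.94], [-0.97, 2.17], [0.19, 2.56], [-1.23, 4.37], [0.02, 3.11], [-2.88, 2.88]. Speed limits (rad/s): [2.39, 2.39, 3.01, 3.14, 3.14, 3.14].

### API

Orientations are given as a unit quaternion [w, x, y, z].
In Python, from rig import ctrl gives the robot as it stands.
- The arm moves only by the tool step_arm, never from a script. Its argument "increments" is a list of rows, each a list of 3 entries, a list of its own where there are three numbers: the shift along the tool's x, y, z in cm, then the turn, a rotation vector about the tool's x, y, z in degrees, then the opening in per cent of the stroke, from 0 (shut) to 100 (fully open). A call has 1 to 8 rows; each row is the pose to reach, as a shift and turn from the pose commanded when the call began, along the tool's axes at that moment; what a row does not reach only later rows make up. A row lasts 1/8 s, in which the tool goes at most 62.5 mm and 10.7 degrees, less where a joint would pass 70% of its speed; a pose out of reach is approached as far as the arm can. A call with a gripper value outside its range is refused whole. The fingers move at their own pace and stop on an object; "squeeze" is the grip in N (left out, the last holds). Time passes only in rows, so rows that repeat a pose let the fingers close. It gives the time, the measured TCP pose, the force, the opening and the grip force at its end, in the units of the state.
- ctrl.sense(): the state, without advancing time (a new reading comes with each control period).
- ctrl.capture(name): name is "scene" or "top" or "wrist"; returns a dict with "img" (420x560x3 uint8, red, green, blue), "fx", "fy", "cx", "cy" (pixels), "extrinsics" (4x4, takes a point from camera to world coordinates). Camera axes: x right, y down, z forward; pixel columns grow to the right and rows downward; lengths in mm; the calibration is good to about 2 mm. A picture is of the moment at which its call begins. There is no depth.
- ctrl.finish_job(): hands the job in; it is judged then, once.
The state is a dict: "time_s": time; "joints": joint angles; "dq": joint speeds; "tau": joint torques, N m; "eef_pos": TCP position; "ee_rot": TCP orientation; "force": force on the tool from outside, world axes, zero at the start; "wrist_torque": the same for the moment, N m; "grip_width": opening from 0.0 (shut) to 1.0 (fully open); "grip_force": force on a finger pad.
Only numpy, scipy, OpenCV 4.12 (cv2) and the standard library are available. Lean on these libraries where they do the work, as an engineer would, in place of code of your own. Each camera call takes 0.05 s, during which the arm holds its last target. There are 200 camera calls.

## Working session

There is one attempt and no reset: what is moved stays moved. The work goes in short steps, Python scripts to look and compute and a tool call to move; the robot and the scene stay as the last step left them, time stands still between calls to the robot, and variables do not carry over. Pictures are saved under pics/ and viewed, at most 14 in all, crops included, and the job is handed in when it is done.

Besides the shell and the picture viewer there is one more tool, called in YAML: its name, and indented under it one key for each argument. step_arm: Moves the arm, as the interface text tells. Its arguments: {"type":"object","properties":{"increments":{"type":"array"},"squeeze":{"type":"number"}},"required":["increments"]}

```bash
ls; mkdir -p pics; python3 - <<'E'
from rig import ctrl
import cv2,numpy as np
np.set_printoptions(precision=4,suppress=True)
print(ctrl.sense())
for n in("scene","top","wrist"):
    c=ctrl.capture(n); cv2.imwrite(f"pics/{n}0.png",c["img"][:,:,::-1]); np.savez(f"pics/{n}0.npz",**c)
    print(n,c["fx"],c["fy"],c["cx"],c["cy"]);print(c["extrinsics"])
E
```

```text
pics
{'time_s': 0.0, 'joints': array([ 0.9727,  0.3135,  1.4985, -0.    ,  1.331 , -0.2234]), 'dq': array([ 0.0015,  0.0003,  0.0015, -0.    , -0.0016,  0.0007]), 'tau': array([  0.001 , -41.2259, -25.9744,  -0.0001,   0.0041,  -0.    ]), 'eef_pos': array([192.0254, 488.3341, 230.7161]), 'ee_rot': array([-0.0003,  0.1863,  0.9825, -0.0006]), 'force': array([-0.1878,  0.3891,  0.8531]), 'wrist_torque': array([-0.036 , -0.0103, -0.0046]), 'grip_force': 0.0, 'grip_width': 1.0028967939437303}
scene 469.0323807140233 469.0323807140233 281.6447781438512 209.78158896282935
[[   0.8439   -0.4144    0.3406  179.0608]
 [  -0.5364   -0.6432    0.5464 -640.2886]
 [  -0.0074   -0.6438   -0.7651  995.4319]
 [   0.        0.        0.        1.    ]]
top 442.39219779083464 442.39219779083464 281.63298017749315 210.19024615697882
[[  -0.0018   -0.9917    0.1283  420.6068]
 [  -0.9998    0.004     0.0169   21.4844]
 [  -0.0172   -0.1283   -0.9916 1271.8769]
 [   0.        0.        0.        1.    ]]
wrist 306.71829357619595 306.71829357619595 276.3470284459647 209.85324283010624
[[  0.3666   0.8981   0.243  131.5016]
 [  0.9304  -0.3534  -0.0975 511.7491]
 [ -0.0017   0.2618  -0.9651 373.6451]
 [  0.       0.       0.       1.    ]]
```

View pics/top0.png

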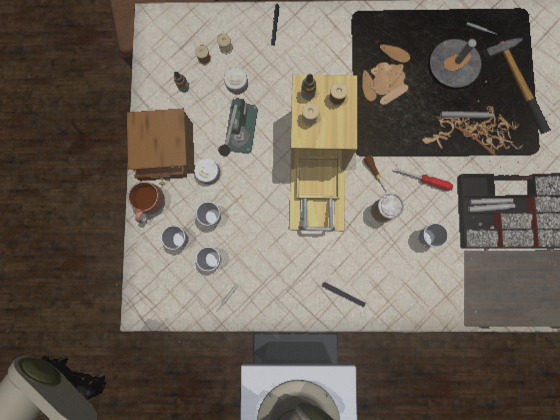

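View pics/scene0.png

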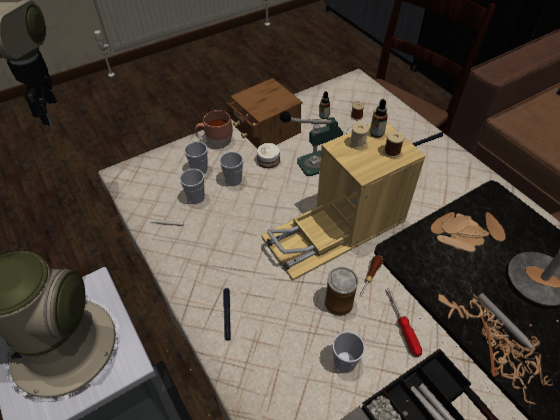

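Top view: four cups with rims near (208,214), (174,238), (208,259) and (434,236), and the dye tin at (389,207). The tray is partly out, with its handle bar near (316,232). The scene view agrees. I'll enlarge the top view to get exact positions.

```bash
python3 - <<'E'
import cv2
i=cv2.imread("pics/top0.png")
a=cv2.resize(i[185:285,150:250],None,fx=4,fy=4,interpolation=cv2.INTER_CUBIC)
b=cv2.resize(i[140:240,275:375],None,fx=4,fy=4,interpolation=cv2.INTER_CUBIC)
d=cv2.resize(i[185:260,370:460],None,fx=4,fy=4,interpolation=cv2.INTER_CUBIC)
import numpy as np
o=np.zeros((400,800,3),np.uint8);o[:,:400]=a;o[:,400:]=b;cv2.imwrite("pics/c1.png",o)
cv2.imwrite("pics/c2.png",d)
E
```

```text
(no output)
```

View pics/c1.png

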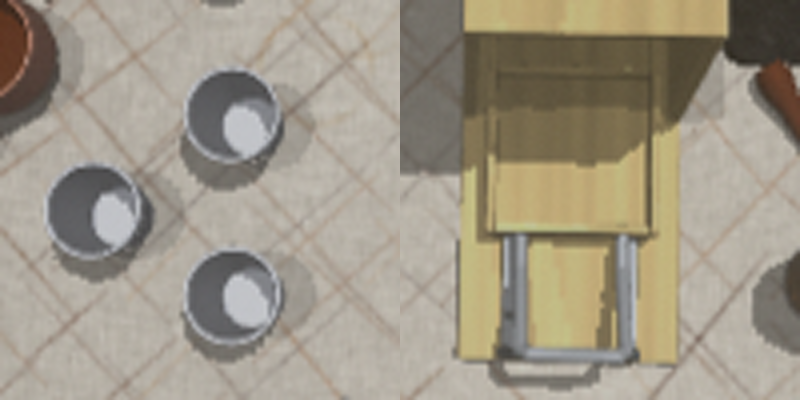

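View pics/c2.png

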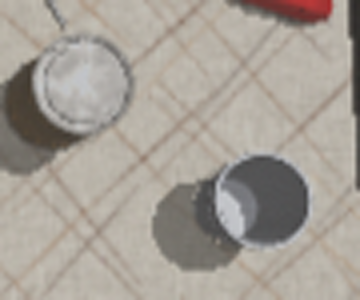

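Rim centres in the crops: cups at (233,115), (93,210) and (233,297) in c1, and (263,201) in c2. The tin lid is at (84,84) in c2. The handle bar runs from about (503,354) to (637,354) in c1, and the cover's top front edge from (464,33) to (727,35).

```bash
cat > h.py <<'E'
import numpy as np,cv2
from rig import ctrl
from scipy.spatial.transform import Rotation as R
np.set_printoptions(precision=3,suppress=True)
def px2w(c,u,v,z):
    E=np.array(c["extrinsics"]);d=E[:3,:3]@np.array([(u-c["cx"])/c["fx"],(v-c["cy"])/c["fy"],1]);o=E[:3,3]
    return o+d*(z-o[2])/d[2]
def w2px(c,p):
    E=np.array(c["extrinsics"]);q=E[:3,:3].T@(np.array(p)-E[:3,3]);return q[0]/q[2]*c["fx"]+c["cx"],q[1]/q[2]*c["fy"]+c["cy"]
def rot():
    q=ctrl.sense()["ee_rot"];return R.from_quat([q[1],q[2],q[3],q[0]])
def go(p,yaw=None):
    "tool-frame shift (cm) and turn (deg) to reach p (mm) tool down with tool y at yaw deg (mod 180)"
    s=ctrl.sense();r=rot();d=r.inv().apply(np.array(p)-s["eef_pos"])/10
    t=np.zeros(3)
    if yaw is not None:
        best=None
        for k in(0,180):
            a=np.radians(yaw+k);y=np.array([np.cos(a),np.sin(a),0]);z=np.array([0,0,-1.]);x=np.cross(y,z)
            v=np.degrees((r.inv()*R.from_matrix(np.c_[x,y,z])).as_rotvec())
            if best is None or np.linalg.norm(v)<np.linalg.norm(best):best=v
        t=best
    print("shift cm",d,"turn",t,"pos",s["eef_pos"],"F",s["force"],"gw",s["grip_width"],"gf",s["grip_force"],"t",s["time_s"],"j6",s["joints"][5])
def shot(n,f):
    c=ctrl.capture(n);cv2.imwrite(f"pics/{f}.png",c["img"][:,:,::-1]);np.savez(f"pics/{f}.npz",**c);return c
def load(f): return dict(np.load(f"pics/{f}.npz"))
E
python3 - <<'E'
from h import *
c=load("top0")
g=lambda x,y,ox,oy:((x+.5)/4-.5+ox,(y+.5)/4-.5+oy)
for n,x,y,ox,oy,z in[("A",233,115,150,185,85),("B",93,210,150,185,85),("C",233,297,150,185,85),("D",263,201,370,185,85),("tin",84,84,370,185,107),
 ("hl",103,354,275,140,76),("hr",237,354,275,140,76),("covL",64,33,275,140,245),("covR",327,35,275,140,245),("trayFL",88,234,275,140,41),("trayFR",253,235,275,140,41)]:
    print(n,px2w(c,*g(x,y,ox,oy),z))
print(w2px(c,ctrl.sense()["eef_pos"]))
go([0,0,0],0)
E
```

```text
A [566.291 241.67   85.   ]
B [502.154 335.047  85.   ]
C [443.656 239.26   85.   ]
D [ 506.073 -368.791   85.   ]
tin [ 582.368 -247.339  107.   ]
hl [526.144  -8.884  76.   ]
hr [525.842 -99.494  76.   ]
covL [703.163  17.245 245.   ]
covR [ 700.92  -138.993  245.   ]
trayFL [613.951   0.162  41.   ]
trayFR [ 612.718 -115.67    41.   ]
(np.float64(85.34888085238), np.float64(368.62436479377425))
shift cm [ -0.005 -52.46   23.137] turn [-0.053  0.023 68.527] pos [192.11  488.39  230.882] F [ 0.809  0.114 -0.985] gw 0.9959947130652635 gf 0.0 t 0.15 j6 -0.22342648160932746
```

```bash
python3 - <<'E'
from h import *
go([526,-57,160],-0.8)
E
```

```text
shift cm [-51.037 -38.525   7.115] turn [-0.053  0.023 69.327] pos [192.11  488.39  230.882] F [ 0.809  0.114 -0.985] gw 0.9959947130652635 gf 0.0 t 0.15 j6 -0.22342648160932746
```

step_arm:
  increments:
    - [[-2, -1.5, 0], [0, 0, 3], 60]
    - [[-6, -4.5, 0], [0, 0, 8], 60]
    - [[-10, -7.5, 0], [0, 0, 14], 60]
    - [[-14.5, -11, 0], [0, 0, 20], 60]
    - [[-19, -14.5, 0], [0, 0, 26], 60]
    - [[-23.5, -17.7, 0], [0, 0, 32], 60]
    - [[-28, -21, 0], [0, 0, 38], 60]
    - [[-32, -24, 0], [0, 0, 44], 60]

```text
time_s: 1.15
eef_pos: [402.8, 146.3, 231.3]
ee_rot: [0.0, 0.542, 0.84, 0.0]
force: [0.7, 1.0, 0.1]
grip_width: 0.597
grip_force: 0.0
```

```bash
python3 - <<'E'
from h import *
go([526,-57,160],-0.8)
E
```

```text
shift cm [-23.596   2.865   7.128] turn [ 0.002 -0.001 25.093] pos [402.812 146.276 231.278] F [0.742 1.043 0.068] gw 0.5966798101072445 gf 0.0 t 1.15 j6 -0.350524718117309
```

step_arm:
  increments:
    - [[-4, 0.5, 1], [0, 0, 5], 60]
    - [[-8, 1, 2], [0, 0, 10], 60]
    - [[-12, 1.5, 3], [0, 0, 15], 60]
    - [[-16, 1.9, 4.5], [0, 0, 20], 60]
    - [[-20, 2.4, 6], [0, 0, 25.1], 60]
    - [[-23.6, 2.9, 7.1], [0, 0, 25.1], 60]
    - [[-23.6, 2.9, 7.1], [0, 0, 25.1], 60]
    - [[-23.6, 2.9, 7.1], [0, 0, 25.1], 60]

```text
time_s: 2.15
eef_pos: [526.2, -54.1, 160.3]
ee_rot: [-0.0, 0.711, 0.704, -0.0]
force: [-0.3, 0.5, -1.2]
grip_width: 0.599
grip_force: 0.0
```

```bash
python3 - <<'E'
from h import *
go([526,-57,57],-0.8)
c=shot("wrist","w1"); print(w2px(c,[526,-57,76]),w2px(c,[526,-57-30,76]),w2px(c,[526,-27,76]))
E
```

```text
shift cm [-0.296 -0.008 10.332] turn [-0.024 -0.02   0.235] pos [526.151 -54.073 160.318] F [-0.284  0.507 -1.181] gw 0.598792118827117 gf 0.0 t 2.15 j6 -0.3144167814679137
(np.float64(275.09045524631114), np.float64(217.84294372116315)) (np.float64(275.52052164141764), np.float64(253.8368164475265)) (np.float64(274.6308790228178), np.float64(179.3792825639535))
```

View pics/w1.png

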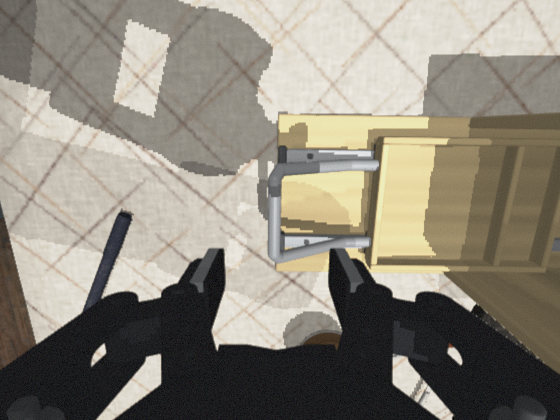

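The handle bar runs from (275,180) to (275,255). Its centre at (275,217) matches the prediction, so I go down, grip and pull.

step_arm:
  increments:
    - [[-0.3, 0, 3], [0, 0, 0], 60]
    - [[-0.3, 0, 6], [0, 0, 0], 60]
    - [[-0.3, 0, 9], [0, 0, 0], 60]
    - [[-0.3, 0, 10.3], [0, 0, 0], 60]
    - [[-0.3, 0, 10.3], [0, 0, 0], 60]
    - [[-0.3, 0, 10.3], [0, 0, 0], 0]
    - [[-0.3, 0, 10.3], [0, 0, 0], 0]
    - [[-0.3, 0, 10.3], [0, 0, 0], 0]
  squeeze: 40

```text
time_s: 3.2
eef_pos: [526.8, -57.7, 58.1]
ee_rot: [0.001, 0.711, 0.703, 0.0]
force: [-1.3, 0.1, 5.4]
grip_width: 0.099
grip_force: 39.0
```

```bash
python3 - <<'E'
from h import *
go([452,-56,57],-0.8)
E
```

```text
shift cm [ 0.093 -7.482  0.105] turn [0.071 0.019 0.212] pos [526.809 -57.699  58.142] F [-1.28   0.099  5.382] gw 0.09920418483905023 gf 39.00031328201294 t 3.2 j6 -0.32018059864427895
```

step_arm:
  increments:
    - [[0, -0.6, 0], [0, 0, 0], 0]
    - [[0, -1.8, 0], [0, 0, 0], 0]
    - [[0, -3, 0], [0, 0, 0], 0]
    - [[0, -4.2, 0], [0, 0, 0], 0]
    - [[0, -5.4, 0], [0, 0, 0], 0]
    - [[0, -6.4, 0], [0, 0, 0], 0]
    - [[0, -7, 0], [0, 0, 0], 0]
    - [[0, -7.2, 0], [0, 0, 0], 0]

```text
time_s: 4.2
eef_pos: [454.5, -56.0, 58.1]
ee_rot: [0.0, 0.711, 0.703, 0.001]
force: [2.6, 8.7, 9.8]
grip_width: 0.102
grip_force: 39.7
```

step_arm:
  increments:
    - [[0, -0.2, 0], [0, 0, 0], 0]
    - [[0, -0.4, 0], [0, 0, 0], 0]
    - [[0, -0.4, 0], [0, 0, 0], 0]

```text
time_s: 4.58
eef_pos: [451.0, -55.9, 58.1]
ee_rot: [0.0, 0.711, 0.703, 0.001]
force: [3.7, 10.2, 8.9]
grip_width: 0.101
grip_force: 39.8
```

step_arm:
  increments:
    - [[0, -0.2, 0], [0, 0, 0], 0]
    - [[0, -0.4, 0], [0, 0, 0], 0]
    - [[0, -0.4, 0], [0, 0, 0], 0]

```text
time_s: 4.95
eef_pos: [450.9, -56.0, 58.3]
ee_rot: [0.004, 0.711, 0.703, 0.005]
force: [28.1, 16.5, -10.2]
grip_width: 0.096
grip_force: 38.9
```

step_arm:
  increments:
    - [[0, -0.2, 0], [0, 0, 0], 0]
    - [[0, -0.4, 0], [0, 0, 0], 0]
    - [[0, -0.4, 0], [0, 0, 0], 0]

```text
time_s: 5.32
eef_pos: [450.8, -56.2, 58.6]
ee_rot: [0.008, 0.712, 0.702, 0.008]
force: [52.2, 20.7, -28.0]
grip_width: 0.1
grip_force: 38.6
```

step_arm:
  increments:
    - [[0.1, 0.8, 0], [0, 0, 0], 0]
    - [[0.1, 1.4, 0], [0, 0, 0], 0]
    - [[0.1, 2.6, 0], [0, 0, 0], 0]
    - [[0.1, 4, 0], [0, 0, 0], 0]
    - [[0.1, 5.4, 0], [0, 0, 0], 0]
    - [[0.05, 6.8, 0], [0, 0, 0], 0]
    - [[0, 8.2, 0], [0, 0, 0], 0]
    - [[0, 9.6, 0], [0, 0, 0], 0]

```text
time_s: 6.32
eef_pos: [538.9, -58.1, 58.2]
ee_rot: [0.001, 0.711, 0.704, 0.0]
force: [-2.1, -2.4, 8.6]
grip_width: 0.098
grip_force: 41.5
```

step_arm:
  increments:
    - [[0, 1.4, 0], [0, 0, 0], 0]
    - [[0, 2.8, 0], [0, 0, 0], 0]
    - [[0, 4.2, 0], [0, 0, 0], 0]
    - [[-0.05, 5.4, 0], [0, 0, 0], 0]
    - [[-0.05, 6.2, 0], [0, 0, 0], 0]
    - [[-0.1, 6.7, 0], [0, 0, 0], 0]
    - [[-0.1, 6.9, 0], [0, 0, 0], 0]
    - [[-0.1, 6.9, 0], [0, 0, 0], 0]

```text
time_s: 7.32
eef_pos: [607.9, -59.8, 58.2]
ee_rot: [0.001, 0.711, 0.704, 0.0]
force: [-0.3, -0.3, 6.1]
grip_width: 0.1
grip_force: 41.2
```

step_arm:
  increments:
    - [[0, 0.2, 0], [0, 0, 0], 0]
    - [[0, 0.4, 0], [0, 0, 0], 0]
    - [[0, 0.4, 0], [0, 0, 0], 0]

```text
time_s: 7.7
eef_pos: [611.0, -59.9, 58.2]
ee_rot: [0.0, 0.711, 0.704, -0.0]
force: [-5.2, -0.5, 8.8]
grip_width: 0.097
grip_force: 41.6
```

step_arm:
  increments:
    - [[0, 0, 0], [0, 0, 0], 0]
    - [[0, -0.6, 0], [0, 0, 0], 0]
    - [[0, -1.8, 0], [0, 0, 0], 0]
    - [[0, -3.2, 0], [0, 0, 0], 0]
    - [[0, -4.6, 0], [0, 0, 0], 0]
    - [[0, -6, 0], [0, 0, 0], 0]
    - [[0.05, -7.4, 0], [0, 0, 0], 0]
    - [[0.05, -8.8, 0], [0, 0, 0], 0]

```text
time_s: 8.7
eef_pos: [523.6, -57.7, 58.2]
ee_rot: [0.001, 0.711, 0.703, 0.001]
force: [2.0, 4.9, 7.5]
grip_width: 0.101
grip_force: 41.3
```

step_arm:
  increments:
    - [[0, -1.4, 0], [0, 0, 0], 0]
    - [[0, -2.8, 0], [0, 0, 0], 0]
    - [[0.05, -4.2, 0], [0, 0, 0], 0]
    - [[0.05, -5.4, 0], [0, 0, 0], 0]
    - [[0.05, -6.4, 0], [0, 0, 0], 0]
    - [[0.05, -7, 0], [0, 0, 0], 0]
    - [[0.05, -7.3, 0], [0, 0, 0], 0]
    - [[0.05, -7.3, 0], [0, 0, 0], 0]

```text
time_s: 9.7
eef_pos: [451.0, -55.9, 58.2]
ee_rot: [0.001, 0.711, 0.703, 0.001]
force: [3.4, 9.7, 8.8]
grip_width: 0.101
grip_force: 41.6
```

step_arm:
  increments:
    - [[0, 0, 0], [0, 0, 0], 0]
    - [[0, 0, 0], [0, 0, 0], 60]
    - [[0, 0, 0], [0, 0, 0], 60]
    - [[0, 0, 0], [0, 0, 0], 60]
    - [[0, 0, -2], [0, 0, 0], 60]
    - [[0, 0, -6], [0, 0, 0], 60]
    - [[0, 0, -10], [0, 0, 0], 60]
    - [[0, 0, -15], [0, 0, 0], 60]

```text
time_s: 10.7
eef_pos: [449.9, -56.8, 208.1]
ee_rot: [-0.001, 0.711, 0.703, -0.0]
force: [0.8, -0.2, -0.4]
grip_width: 0.599
grip_force: 0.0
```

```bash
python3 - <<'E'
from h import *
c=shot("top","top1"); i=cv2.imread("pics/top1.png")
a=cv2.resize(i[185:285,150:250],None,fx=4,fy=4,interpolation=cv2.INTER_CUBIC)
b=cv2.resize(i[140:240,370:470],None,fx=4,fy=4,interpolation=cv2.INTER_CUBIC)
cv2.imwrite("pics/c3.png",np.hstack([a,b]))
d=cv2.absdiff(i,cv2.imread("pics/top0.png")).sum(2)
for x,y,w,h in((150,185,110,100),(370,180,90,80)): print((d[y:y+h,x:x+w]>60).sum())
go([502,335,200],-0.8); go([452,-56,57],-1.4)
E
```

```text
52
69
shift cm [39.311  4.57   1.367] turn [0.494 0.201 0.235] pos [452.31  -57.587 214.667] F [ 2.891 -0.412  7.32 ] gw 0.6016008176412547 gf 0.0 t 10.75 j6 -0.37457477896209734
shift cm [ 0.214 -0.168 15.765] turn [0.495 0.198 0.835] pos [452.31  -57.587 214.667] F [ 2.891 -0.412  7.32 ] gw 0.6016008176412547 gf 0.0 t 10.75 j6 -0.37457477896209734
```

step_arm:
  increments:
    - [[2, -0.1, 0], [0, 0, 0], 100]
    - [[6.5, -0.3, 0], [0, 0, 0], 100]
    - [[11.5, -0.5, 0], [0, 0, 0], 100]
    - [[16.5, -0.7, 0], [0, 0, 0], 100]
    - [[21.5, -1, 0], [0, 0, 0], 100]
    - [[26.5, -1.3, 0], [0, 0, 0], 100]
    - [[29.6, -1.4, 0], [0, 0, 0], 100]
    - [[29.6, -1.4, 0], [0, 0, 0], 100]

```text
time_s: 11.75
eef_pos: [439.0, 240.6, 206.8]
ee_rot: [-0.0, 0.71, 0.705, -0.0]
force: [0.9, -0.6, 0.4]
grip_width: 1.002
grip_force: 0.0
```

```bash
python3 - <<'E'
from h import *
go([443.7,239.3,110],-1.4)
c=shot("wrist","w2"); print(w2px(c,[443.7,239.3,85]),w2px(c,[443.7+33,239.3,85]),w2px(c,[443.7-33,239.3,85]),w2px(c,[443.7,239.3+33,85]),w2px(c,[443.7,239.3-33,85]))
E
```

```text
shift cm [-0.125  0.479  9.678] turn [-0.03  0.01  0.99] pos [438.969 240.601 206.78 ] F [ 0.895 -0.632  0.43 ] gw 1.0016050733912383 gf 0.0 t 11.75 j6 0.274100057559209
(np.float64(280.75767250975787), np.float64(203.86768452517148)) (np.float64(317.8802552606762), np.float64(203.59360233418707)) (np.float64(243.65886844976666), np.float64(204.14159115413338)) (np.float64(280.60462406452547), np.float64(166.68952209582258)) (np.float64(280.9012942773474), np.float64(238.7559409574863))
```

View pics/w2.png

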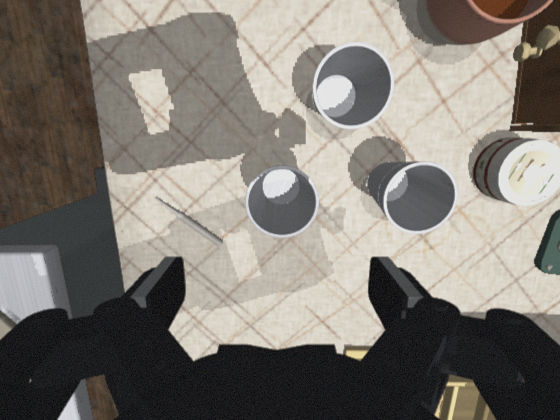

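Cup rim in the wrist view spans about (246–318, 167–237). Its centre at (282,202) is within about 1 mm of the top-view estimate. Going down to grip it.

step_arm:
  increments:
    - [[-0.1, 0.6, 3], [0, 0, 1], 100]
    - [[-0.1, 0.6, 6], [0, 0, 1], 100]
    - [[-0.1, 0.6, 9], [0, 0, 1], 100]
    - [[-0.1, 0.6, 12], [0, 0, 1], 100]
    - [[-0.1, 0.6, 14.2], [0, 0, 1], 100]
    - [[-0.1, 0.6, 14.8], [0, 0, 1], 100]
    - [[-0.1, 0.6, 14.8], [0, 0, 1], 100]

```text
time_s: 12.68
eef_pos: [445.7, 237.7, 59.6]
ee_rot: [0.0, 0.717, 0.697, 0.0]
force: [0.1, -0.2, -0.2]
grip_width: 0.995
grip_force: 0.0
```

step_arm:
  increments:
    - [[0, 0, 0], [0, 0, 0], 60]
    - [[0, 0, 0], [0, 0, 0], 60]
    - [[0, 0, 0], [0, 0, 0], 60]
    - [[0, 0, 0], [0, 0, 0], 60]
    - [[0, 0, 0], [0, 0, 0], 60]
  squeeze: 30

```text
time_s: 13.3
eef_pos: [445.9, 238.5, 60.6]
ee_rot: [0.0, 0.717, 0.697, 0.001]
force: [-1.4, -1.7, 7.9]
grip_width: 0.735
grip_force: 31.1
```

```bash
python3 - <<'E'
from h import *
go([601,-59.6,200],-1.4)
E
```

```text
shift cm [-29.363  16.342 -13.923] turn [ 0.107 -0.034 -0.163] pos [445.914 238.45   60.643] F [-1.44  -1.701  7.942] gw 0.7346771728176006 gf 31.092660727445036 t 13.3 j6 0.2862160259675191
```

step_arm:
  increments:
    - [[0, 0, 0], [0, 0, 0], 100]
    - [[0, 0, 0], [0, 0, 0], 100]
    - [[0, 0, -0.6], [0, 0, 0], 100]
    - [[0, 0, -0.6], [0, 0, 0], 60]
    - [[0, 0, -0.6], [0, 0, 0], 60]
    - [[0, 0, -0.6], [0, 0, 0], 60]
    - [[0, 0, -0.6], [0, 0, 0], 60]
    - [[0, 0, -0.6], [0, 0, 0], 60]

```text
time_s: 14.3
eef_pos: [445.6, 238.4, 66.1]
ee_rot: [0.0, 0.717, 0.697, 0.0]
force: [-1.9, -0.4, 9.0]
grip_width: 0.728
grip_force: 30.7
```

```bash
python3 - <<'E'
from h import *
go([601,-59.6,200],-1.4)
E
```

```text
shift cm [-29.357  16.36  -13.386] turn [ 0.047 -0.026 -0.175] pos [445.637 238.415  66.136] F [-1.927 -0.375  8.957] gw 0.7275714966648442 gf 30.72927101282403 t 14.3 j6 0.2862950038670295
```

step_arm:
  increments:
    - [[0, 0, -1], [0, 0, 0], 60]
    - [[0, 0, -4], [0, 0, 0], 60]
    - [[0, 0, -8], [0, 0, 0], 60]
    - [[-1.5, 0.8, -11.5], [0, 0, 0], 60]
    - [[-5, 2.8, -13.4], [0, 0, 0], 60]
    - [[-9, 5, -13.4], [0, 0, 0], 60]
    - [[-13, 7.2, -13.4], [0, 0, 0], 60]
    - [[-17, 9.5, -13.4], [0, 0, 0], 60]

```text
time_s: 15.3
eef_pos: [536.1, 64.3, 199.7]
ee_rot: [0.0, 0.717, 0.697, 0.0]
force: [0.3, -0.1, -1.3]
grip_width: 0.722
grip_force: 33.3
```

step_arm:
  increments:
    - [[-4, 2.2, 0], [0, 0, 0], 60]
    - [[-8, 4.4, 0], [0, 0, 0], 60]
    - [[-11, 6.2, 0], [0, 0, 0], 60]
    - [[-12.4, 6.9, 0], [0, 0, 0], 60]
    - [[-12.4, 6.9, 0], [0, 0, 0], 60]
    - [[-12.4, 6.9, 0], [0, 0, 0], 60]

```text
time_s: 16.05
eef_pos: [600.9, -58.9, 199.5]
ee_rot: [-0.0, 0.716, 0.698, 0.0]
force: [0.4, 0.2, -1.1]
grip_width: 0.729
grip_force: 33.3
```

```bash
python3 - <<'E'
from h import *
go([601,-59.6,200],-1.4)
s=shot("scene","s3"); w=shot("wrist","w3")
u,v=map(int,w2px(s,[601,-60,160]));print(u,v)
a=s["img"][v-75:v+75,u-95:u+95,::-1]; a=cv2.resize(a,None,fx=2.1,fy=2.1,interpolation=cv2.INTER_CUBIC)[:315,:400]
b=cv2.resize(w["img"][:,:,::-1],(400,300));b=cv2.copyMakeBorder(b,0,15,0,0,0)
cv2.imwrite("pics/m3.png",np.hstack([a,b[:a.shape[0]]]))
E
```

```text
shift cm [-0.066  0.016 -0.052] turn [-0.015 -0.018 -0.113] pos [600.854 -58.938 199.479] F [ 0.444  0.189 -1.105] gw 0.7288480766976626 gf 33.28082591062412 t 16.05 j6 -0.2653726719620402
303 205
```

View pics/m3.png

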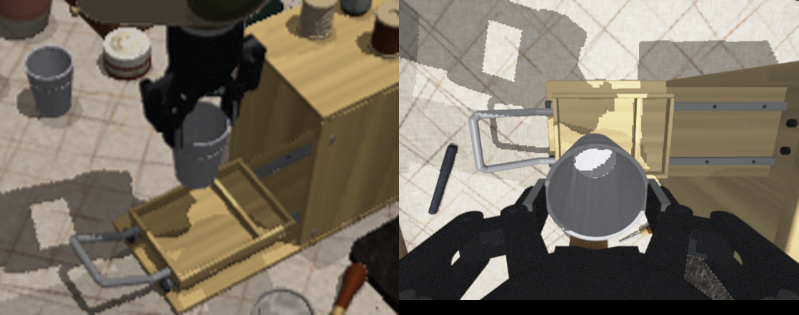

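The scene crop shows the cup upright in the grip above the tray; the wrist crop shows it over the cup place, left of the divider. Lowering it.

step_arm:
  increments:
    - [[0, 0, 2], [0, 0, 0], 60]
    - [[0, 0, 4.5], [0, 0, 0], 60]
    - [[0, 0, 7], [0, 0, 0], 60]
    - [[0, 0, 9], [0, 0, 0], 60]
    - [[0, 0, 10], [0, 0, 0], 60]
    - [[0, 0, 10.4], [0, 0, 0], 60]
    - [[0, 0, 10.5], [0, 0, 0], 60]
    - [[0, 0, 10.5], [0, 0, 0], 60]

```text
time_s: 17.15
eef_pos: [601.5, -60.2, 94.9]
ee_rot: [0.0, 0.717, 0.697, 0.0]
force: [-0.2, 0.8, -1.2]
grip_width: 0.732
grip_force: 33.3
```

step_arm:
  increments:
    - [[0, 0, 0.1], [0, 0, 0], 60]
    - [[0, 0, 0.2], [0, 0, 0], 60]
    - [[0, 0, 0.2], [0, 0, 0], 60]

```text
time_s: 17.52
eef_pos: [601.3, -60.2, 92.4]
ee_rot: [0.0, 0.717, 0.697, 0.0]
force: [0.3, 0.9, -0.2]
grip_width: 0.732
grip_force: 33.3
```

step_arm:
  increments:
    - [[0, 0, 0.1], [0, 0, 0], 60]
    - [[0, 0, 0.1], [0, 0, 0], 60]

```text
time_s: 17.77
eef_pos: [601.8, -60.3, 92.2]
ee_rot: [0.001, 0.717, 0.697, 0.0]
force: [-1.1, 0.3, 6.5]
grip_width: 0.727
grip_force: 33.7
```

step_arm:
  increments:
    - [[0, 0, -0.1], [0, 0, 0], 100]
    - [[0, 0, -0.1], [0, 0, 0], 100]
    - [[0, 0, -0.1], [0, 0, 0], 100]
    - [[0, 0, -1.5], [0, 0, 0], 100]
    - [[0, 0, -5], [0, 0, 0], 100]
    - [[0, 0, -9], [0, 0, 0], 100]
    - [[0, 0, -13], [0, 0, 0], 100]
    - [[0, 0, -14], [0, 0, 0], 100]

```text
time_s: 18.77
eef_pos: [602.0, -60.3, 235.0]
ee_rot: [0.002, 0.717, 0.697, 0.001]
force: [-0.9, -0.2, 0.3]
grip_width: 1.002
grip_force: 0.0
```

step_arm:
  increments:
    - [[0, 0, 0], [0, 0, 0], 100]
    - [[0, 0, 0], [0, 0, 0], 100]

```text
time_s: 19.02
eef_pos: [600.8, -60.1, 230.0]
ee_rot: [-0.001, 0.717, 0.697, -0.001]
force: [-0.5, 0.3, -0.4]
grip_width: 1.0
grip_force: 0.0
```

```bash
cat >> h.py <<'E'
def rim(c,p,z,r=33):
    "fit the rim circle near p at height z: maximise the gradient along the projected circle; world xy"
    from scipy.optimize import minimize
    g=cv2.GaussianBlur(cv2.cvtColor(c["img"],cv2.COLOR_RGB2GRAY).astype(np.float32),(0,0),1.0)
    th=np.linspace(0,2*np.pi,180,endpoint=False)
    def samp(x,y,rr):
        P=[w2px(c,[x+rr*np.cos(t),y+rr*np.sin(t),z]) for t in th]
        P=np.array(P,np.float32)
        return cv2.remap(g,P[:,0][None],P[:,1][None],cv2.INTER_LINEAR)[0]
    def f(q): # thin bright rim ring: ring minus just inside
        return -np.clip(samp(q[0],q[1],r-1)-samp(q[0],q[1],r-6),-40,60).mean()
    best=min(((f((p[0]+a,p[1]+b)),p[0]+a,p[1]+b) for a in range(-8,9,2) for b in range(-8,9,2)))
    o=minimize(f,best[1:],method="Nelder-Mead",options=dict(xatol=.1,fatol=.01,initial_simplex=np.array(best[1:])+[[0,0],[1.5,0],[0,1.5]]))
    return o.x,o.fun
E
python3 - <<'E'
from h import *
w=shot("wrist","w4"); t=shot("top","top4")
print("wrist rim stack",rim(w,[602,-59],111)); print("top rim stack",rim(t,[602,-59],111))
print("check C from w2",rim(load("w2"),[444,239],85))
for n,p in(("A",[566,242]),("B",[502,335]),("D",[506,-369])): print(n,rim(load("top0"),p,85),rim(t,p,85))
go([566.3,241.7,200],-1.4)
E
```

```text
wrist rim stack (array([602.027, -55.953]), np.float64(-41.32440185546875))
top rim stack (array([612.931, -57.872]), np.float64(-11.023152351379395))
check C from w2 (array([445.92 , 241.957]), np.float64(-42.56141662597656))
A (array([568.693, 243.581]), np.float64(-24.230653762817383)) (array([568.693, 243.581]), np.float64(-25.021663665771484))
B (array([504.003, 337.005]), np.float64(-25.035186767578125)) (array([504.003, 337.005]), np.float64(-25.693113327026367))
D (array([ 507.99 , -371.081]), np.float64(-35.66205978393555)) (array([ 507.899, -371.317]), np.float64(-36.67942810058594))
shift cm [30.07  -4.285  3.037] turn [-0.121 -0.035 -0.178] pos [600.924 -60.087 230.094] F [-0.069 -0.525  0.438] gw 1.000516081219621 gf 0.0 t 19.125 j6 -0.26592785200285646
```

step_arm:
  increments:
    - [[2, -0.3, 0], [0, 0, 0], 100]
    - [[6.5, -1, 0], [0, 0, 0], 100]
    - [[11.5, -1.8, 0.5], [0, 0, 0], 100]
    - [[16.5, -2.5, 1], [0, 0, 0], 100]
    - [[21.5, -3.3, 1.5], [0, 0, 0], 100]
    - [[26.5, -4.1, 2], [0, 0, 0], 100]
    - [[30, -4.6, 2.3], [0, 0, 0], 100]
    - [[30, -4.6, 2.3], [0, 0, 0], 100]

```text
time_s: 20.12
eef_pos: [562.0, 244.1, 207.7]
ee_rot: [-0.0, 0.715, 0.699, -0.0]
force: [0.2, 0.3, -0.6]
grip_width: 1.001
grip_force: 0.0
```

step_arm:
  increments:
    - [[0, 0, 0], [0, 0, 0], 100]
    - [[0, 0, 0], [0, 0, 0], 100]

```text
time_s: 20.38
eef_pos: [563.7, 240.2, 208.4]
ee_rot: [0.0, 0.717, 0.697, 0.0]
force: [-0.2, 0.2, 0.1]
grip_width: 1.0
grip_force: 0.0
```

```bash
python3 - <<'E'
from h import *
w=shot("wrist","w5"); (x,y),f=rim(w,[566,242],85); print(x,y,f)
go([x,y-3.6,65.5],-1.4)
E
```

```text
567.9064674377441 245.5630111694336 -42.471439361572266
shift cm [ 0.189  0.414 14.293] turn [ 0.005  0.001 -0.247] pos [563.7   240.198 208.428] F [0.035 0.197 1.153] gw 1.0059738798726938 gf 0.0 t 20.425 j6 0.24061330678923365
```

step_arm:
  increments:
    - [[0.1, 0.3, 3], [0, 0, 0], 100]
    - [[0.2, 0.4, 6], [0, 0, 0], 100]
    - [[0.2, 0.4, 9], [0, 0, 0], 100]
    - [[0.2, 0.4, 12], [0, 0, 0], 100]
    - [[0.2, 0.4, 13.8], [0, 0, 0], 100]
    - [[0.2, 0.4, 14.3], [0, 0, 0], 100]
    - [[0.2, 0.4, 14.3], [0, 0, 0], 100]
    - [[0.2, 0.4, 14.3], [0, 0, 0], 60]

```text
time_s: 21.42
eef_pos: [568.1, 243.0, 66.4]
ee_rot: [0.001, 0.717, 0.697, 0.001]
force: [0.2, -0.0, -0.5]
grip_width: 0.816
grip_force: 0.0
```

step_arm:
  increments:
    - [[0, 0, 0], [0, 0, 0], 60]
    - [[0, 0, 0], [0, 0, 0], 60]
    - [[0, 0, 0], [0, 0, 0], 60]
    - [[0, 0, 0], [0, 0, 0], 60]

```text
time_s: 21.92
eef_pos: [568.1, 243.1, 66.9]
ee_rot: [0.0, 0.717, 0.697, 0.001]
force: [-1.8, -0.4, 5.9]
grip_width: 0.73
grip_force: 31.7
```

```bash
python3 - <<'E'
from h import *
go([601.8,-60.3,220],-1.4)
E
```

```text
shift cm [-30.23    4.232 -15.319] turn [ 0.112 -0.034 -0.167] pos [568.062 243.128  66.904] F [-1.774 -0.38   5.88 ] gw 0.730323887315709 gf 31.74726194702089 t 21.925 j6 0.2423073087425051
```

step_arm:
  increments:
    - [[0, 0, -1], [0, 0, 0], 60]
    - [[0, 0, -4], [0, 0, 0], 60]
    - [[0, 0, -8], [0, 0, 0], 60]
    - [[-1.5, 0.2, -12], [0, 0, 0], 60]
    - [[-5, 0.7, -15], [0, 0, 0], 60]
    - [[-9, 1.3, -15.3], [0, 0, 0], 60]
    - [[-13, 1.8, -15.3], [0, 0, 0], 60]
    - [[-17, 2.4, -15.3], [0, 0, 0], 60]

```text
time_s: 22.92
eef_pos: [586.9, 71.0, 219.2]
ee_rot: [0.0, 0.717, 0.697, 0.0]
force: [0.0, 0.1, -1.3]
grip_width: 0.731
grip_force: 33.3
```

step_arm:
  increments:
    - [[-4, 0.5, 0], [0, 0, 0], 60]
    - [[-8, 1.1, 0], [0, 0, 0], 60]
    - [[-11, 1.5, 0], [0, 0, 0], 60]
    - [[-13.1, 1.8, 0], [0, 0, 0], 60]
    - [[-13.1, 1.8, 0], [0, 0, 0], 60]
    - [[-13.1, 1.8, 0], [0, 0, 0], 60]

```text
time_s: 23.68
eef_pos: [601.3, -58.2, 218.4]
ee_rot: [-0.0, 0.716, 0.698, 0.0]
force: [-0.6, 0.1, -0.8]
grip_width: 0.728
grip_force: 33.3
```

```bash
python3 - <<'E'
from h import *
go([601.8,-59.2,125],-1.4)
E
```

```text
shift cm [-0.1    0.057  9.345] turn [ 0.001 -0.018 -0.129] pos [601.256 -58.211 218.448] F [-0.579  0.111 -0.809] gw 0.7276040877234896 gf 33.26084527652711 t 23.675 j6 -0.26376128559711176
```

step_arm:
  increments:
    - [[-0.1, 0.1, 2], [0, 0, 0], 60]
    - [[-0.1, 0.1, 4], [0, 0, 0], 60]
    - [[-0.1, 0.1, 6], [0, 0, 0], 60]
    - [[-0.1, 0.1, 7.5], [0, 0, 0], 60]
    - [[-0.1, 0.1, 8.5], [0, 0, 0], 60]
    - [[-0.1, 0.1, 9.2], [0, 0, 0], 60]
    - [[-0.1, 0.1, 9.6], [0, 0, 0], 60]
    - [[-0.1, 0.1, 9.6], [0, 0, 0], 60]

```text
time_s: 24.68
eef_pos: [602.3, -60.2, 122.3]
ee_rot: [-0.0, 0.717, 0.697, -0.0]
force: [-0.3, 0.3, -0.8]
grip_width: 0.727
grip_force: 33.3
```

step_arm:
  increments:
    - [[0, 0, 0.1], [0, 0, 0], 60]
    - [[0, 0, 0.2], [0, 0, 0], 60]
    - [[0, 0, 0.2], [0, 0, 0], 60]

```text
time_s: 25.05
eef_pos: [602.3, -60.2, 120.3]
ee_rot: [0.0, 0.717, 0.697, 0.0]
force: [-1.4, 0.2, -0.7]
grip_width: 0.73
grip_force: 33.3
```

step_arm:
  increments:
    - [[0, 0, 0.1], [0, 0, 0], 60]
    - [[0, 0, 0.1], [0, 0, 0], 60]

```text
time_s: 25.3
eef_pos: [602.2, -60.2, 119.2]
ee_rot: [-0.0, 0.717, 0.697, -0.0]
force: [0.6, 0.2, -1.3]
grip_width: 0.73
grip_force: 33.3
```

step_arm:
  increments:
    - [[0.1, 0, 0.1], [0, 0, 0], 60]
    - [[0.1, 0, 0.1], [0, 0, 0], 60]

```text
time_s: 25.55
eef_pos: [602.3, -59.1, 118.3]
ee_rot: [-0.0, 0.717, 0.697, -0.0]
force: [-0.7, -0.3, -1.4]
grip_width: 0.732
grip_force: 33.3
```

step_arm:
  increments:
    - [[0, 0, 0.1], [0, 0, 0], 60]
    - [[0, 0, 0.1], [0, 0, 0], 60]

```text
time_s: 25.8
eef_pos: [602.4, -59.2, 117.6]
ee_rot: [0.0, 0.717, 0.697, 0.0]
force: [-2.3, 1.1, 2.3]
grip_width: 0.731
grip_force: 33.5
```

step_arm:
  increments:
    - [[0, 0, 0.05], [0, 0, 0], 60]
    - [[0, 0, 0.05], [0, 0, 0], 60]

```text
time_s: 26.05
eef_pos: [602.6, -59.2, 117.4]
ee_rot: [0.001, 0.717, 0.697, 0.0]
force: [-1.8, 0.6, 5.1]
grip_width: 0.73
grip_force: 33.7
```

step_arm:
  increments:
    - [[0, 0, -0.05], [0, 0, 0], 100]
    - [[0, 0, -0.05], [0, 0, 0], 100]
    - [[0, 0, -0.05], [0, 0, 0], 100]
    - [[0, 0, -1.5], [0, 0, 0], 100]
    - [[0, 0, -5], [0, 0, 0], 100]
    - [[0, 0, -9], [0, 0, 0], 100]
    - [[0, 0, -13], [0, 0, 0], 100]
    - [[0, 0, -14], [0, 0, 0], 100]

```text
time_s: 27.05
eef_pos: [603.0, -59.4, 260.6]
ee_rot: [0.002, 0.717, 0.697, 0.001]
force: [-0.0, 0.3, 0.1]
grip_width: 1.0
grip_force: 0.0
```

step_arm:
  increments:
    - [[0, 0, 0], [0, 0, 0], 100]
    - [[0, 0, 0], [0, 0, 0], 100]

```text
time_s: 27.3
eef_pos: [601.9, -59.1, 255.5]
ee_rot: [-0.001, 0.717, 0.697, -0.001]
force: [0.3, -0.9, 0.4]
grip_width: 1.001
grip_force: 0.0
```

```bash
python3 - <<'E'
from h import *
w=shot("wrist","w6"); t=shot("top","top6")
print("stack",rim(w,[602,-57],135.5))
for n,p in(("B",[502,335]),("D",[506,-369])): print(n,rim(t,p,85))
go([499.5,333.5,208],-1.4)
E
```

```text
stack (array([603.059, -56.411]), np.float64(-42.09286117553711))
B (array([504.003, 337.005]), np.float64(-25.662771224975586))
D (array([ 507.82 , -371.163]), np.float64(-36.583457946777344))
shift cm [ 38.962 -11.313   4.806] turn [-0.119 -0.032 -0.174] pos [601.987 -59.113 255.609] F [-0.027  0.299 -0.162] gw 0.9992513690613456 gf 0.0 t 27.4 j6 -0.2638806829225946
```

step_arm:
  increments:
    - [[2.5, -0.7, 0], [0, 0, 0], 100]
    - [[7.5, -2.2, 0], [0, 0, 0], 100]
    - [[12.5, -3.6, 0], [0, 0, 0], 100]
    - [[17.5, -5.1, 0.5], [0, 0, 0], 100]
    - [[22.5, -6.5, 1.5], [0, 0, 0], 100]
    - [[27.5, -8, 2.5], [0, 0, 0], 100]
    - [[32.5, -9.4, 3.5], [0, 0, 0], 100]
    - [[37, -10.7, 4.8], [0, 0, 0], 100]

```text
time_s: 28.4
eef_pos: [504.7, 315.3, 208.0]
ee_rot: [-0.0, 0.717, 0.697, -0.0]
force: [-0.0, 0.3, -0.8]
grip_width: 0.999
grip_force: 0.0
```

step_arm:
  increments:
    - [[2, -0.6, 0], [0, 0, 0], 100]
    - [[2, -0.6, 0], [0, 0, 0], 100]
    - [[2, -0.6, 0], [0, 0, 0], 100]
    - [[2, -0.6, 0], [0, 0, 0], 100]

```text
time_s: 28.9
eef_pos: [500.7, 332.7, 209.1]
ee_rot: [0.0, 0.717, 0.697, 0.0]
force: [1.1, -0.6, 0.5]
grip_width: 1.002
grip_force: 0.0
```

```bash
python3 - <<'E'
from h import *
w=shot("wrist","w7"); (x,y),f=rim(w,[504,337],85); print(x,y,f)
go([x,y-3.3,66],-1.4)
E
```

```text
502.95603942871094 338.6228485107422 -42.66370391845703
shift cm [ 0.258  0.223 14.306] turn [ 0.021 -0.002 -0.258] pos [500.595 332.803 209.059] F [-0.073 -0.361 -0.627] gw 0.9997645057255624 gf 0.0 t 28.95 j6 0.4210312644455923
```

step_arm:
  increments:
    - [[0.1, 0.1, 3], [0, 0, 0], 100]
    - [[0.2, 0.2, 6], [0, 0, 0], 100]
    - [[0.2, 0.2, 9], [0, 0, 0], 100]
    - [[0.2, 0.2, 12], [0, 0, 0], 100]
    - [[0.2, 0.2, 13.8], [0, 0, 0], 100]
    - [[0.2, 0.2, 14.3], [0, 0, 0], 100]
    - [[0.2, 0.2, 14.3], [0, 0, 0], 100]
    - [[0.2, 0.2, 14.3], [0, 0, 0], 60]

```text
time_s: 29.95
eef_pos: [502.6, 335.9, 66.9]
ee_rot: [0.0, 0.717, 0.697, 0.001]
force: [0.1, 0.1, 0.2]
grip_width: 0.812
grip_force: 0.0
```

step_arm:
  increments:
    - [[0, 0, 0], [0, 0, 0], 60]
    - [[0, 0, 0], [0, 0, 0], 60]
    - [[0, 0, 0], [0, 0, 0], 60]
    - [[0, 0, 0], [0, 0, 0], 60]

```text
time_s: 30.45
eef_pos: [502.6, 336.1, 67.3]
ee_rot: [0.0, 0.717, 0.697, 0.001]
force: [-1.9, -1.2, 6.2]
grip_width: 0.732
grip_force: 32.1
```

```bash
python3 - <<'E'
from h import *
y=ctrl.sense()["eef_pos"][1]; off=338.62-y; print(off)
go([602.4,-56.5-off,246],-1.4)
E
```

```text
2.5600912659246546
shift cm [-39.207  11.092 -17.886] turn [ 0.106 -0.057 -0.167] pos [502.582 336.06   67.319] F [-1.853 -1.19   6.184] gw 0.7321371816166592 gf 32.07618384613966 t 30.45 j6 0.42302395419853517
```

step_arm:
  increments:
    - [[0, 0, -1], [0, 0, 0], 60]
    - [[0, 0, -4], [0, 0, 0], 60]
    - [[0, 0, -8], [0, 0, 0], 60]
    - [[-1.5, 0.4, -12], [0, 0, 0], 60]
    - [[-5, 1.4, -15.5], [0, 0, 0], 60]
    - [[-9.5, 2.7, -17.5], [0, 0, 0], 60]
    - [[-14, 4, -17.9], [0, 0, 0], 60]
    - [[-18.5, 5.2, -17.9], [0, 0, 0], 60]

```text
time_s: 31.45
eef_pos: [549.3, 147.9, 246.1]
ee_rot: [0.001, 0.717, 0.697, 0.001]
force: [0.4, -0.6, -1.0]
grip_width: 0.724
grip_force: 33.3
```

step_arm:
  increments:
    - [[-4.5, 1.3, 0], [0, 0, 0], 60]
    - [[-9, 2.6, 0], [0, 0, 0], 60]
    - [[-13.5, 3.9, 0], [0, 0, 0], 60]
    - [[-17.5, 5, 0], [0, 0, 0], 60]
    - [[-19.5, 5.6, 0], [0, 0, 0], 60]
    - [[-20.7, 5.9, 0], [0, 0, 0], 60]
    - [[-20.7, 5.9, 0], [0, 0, 0], 60]
    - [[-20.7, 5.9, 0], [0, 0, 0], 60]

```text
time_s: 32.45
eef_pos: [602.2, -58.0, 245.0]
ee_rot: [-0.0, 0.716, 0.698, 0.0]
force: [-0.3, -0.4, -0.9]
grip_width: 0.728
grip_force: 33.3
```

step_arm:
  increments:
    - [[0, 0, 0], [0, 0, 0], 60]
    - [[0, 0, 0], [0, 0, 0], 60]
    - [[0, 0, 0], [0, 0, 0], 60]

```text
time_s: 32.83
eef_pos: [602.3, -59.0, 244.9]
ee_rot: [0.0, 0.717, 0.697, 0.0]
force: [0.6, 0.3, -1.3]
grip_width: 0.727
grip_force: 33.3
```

```bash
python3 - <<'E'
from h import *
go([602.4,-59.1,147],-1.4)
E
```

```text
shift cm [-0.012  0.011  9.786] turn [ 0.003  0.001 -0.158] pos [602.289 -58.979 244.855] F [ 0.618  0.28  -1.289] gw 0.727067458735148 gf 33.296365101795686 t 32.825 j6 -0.2637963948091761
```

step_arm:
  increments:
    - [[0, 0, 2], [0, 0, 0], 60]
    - [[0, 0, 4], [0, 0, 0], 60]
    - [[0, 0, 6], [0, 0, 0], 60]
    - [[0, 0, 7.5], [0, 0, 0], 60]
    - [[0, 0, 8.8], [0, 0, 0], 60]
    - [[0, 0, 9.6], [0, 0, 0], 60]
    - [[0, 0, 9.8], [0, 0, 0], 60]
    - [[0, 0, 9.8], [0, 0, 0], 60]

```text
time_s: 33.83
eef_pos: [602.4, -59.2, 147.1]
ee_rot: [0.0, 0.717, 0.697, 0.0]
force: [-0.4, -0.4, -1.0]
grip_width: 0.725
grip_force: 33.3
```

step_arm:
  increments:
    - [[0, 0, 0.1], [0, 0, 0], 60]
    - [[0, 0, 0.2], [0, 0, 0], 60]
    - [[0, 0, 0.3], [0, 0, 0], 60]
    - [[0, 0, 0.3], [0, 0, 0], 60]

```text
time_s: 34.33
eef_pos: [602.2, -59.2, 143.7]
ee_rot: [-0.0, 0.717, 0.697, -0.0]
force: [-0.6, -1.3, -1.0]
grip_width: 0.728
grip_force: 33.3
```

step_arm:
  increments:
    - [[0, 0, 0.1], [0, 0, 0], 60]
    - [[0, 0, 0.1], [0, 0, 0], 60]

```text
time_s: 34.58
eef_pos: [602.3, -59.2, 142.9]
ee_rot: [0.0, 0.717, 0.697, 0.0]
force: [-1.1, 0.2, 0.5]
grip_width: 0.724
grip_force: 33.4
```

step_arm:
  increments:
    - [[0, 0, 0.1], [0, 0, 0], 60]
    - [[0, 0, 0.1], [0, 0, 0], 60]

```text
time_s: 34.83
eef_pos: [602.6, -59.2, 142.2]
ee_rot: [0.0, 0.717, 0.697, 0.0]
force: [-0.7, 0.8, 4.3]
grip_width: 0.73
grip_force: 33.7
```

step_arm:
  increments:
    - [[0, 0, -0.05], [0, 0, 0], 100]
    - [[0, 0, -0.05], [0, 0, 0], 100]
    - [[0, 0, -0.05], [0, 0, 0], 100]
    - [[0, 0, -1.5], [0, 0, 0], 100]
    - [[0, 0, -5], [0, 0, 0], 100]
    - [[0, 0, -9], [0, 0, 0], 100]
    - [[0, 0, -13], [0, 0, 0], 100]
    - [[0, 0, -14], [0, 0, 0], 100]

```text
time_s: 35.83
eef_pos: [602.9, -59.3, 285.6]
ee_rot: [0.002, 0.717, 0.697, 0.001]
force: [-0.1, 0.2, 0.0]
grip_width: 0.998
grip_force: 0.0
```

step_arm:
  increments:
    - [[0, 0, 0], [0, 0, 0], 100]
    - [[0, 0, 0], [0, 0, 0], 100]

```text
time_s: 36.08
eef_pos: [601.9, -59.1, 280.5]
ee_rot: [-0.001, 0.717, 0.697, -0.001]
force: [-0.2, -0.4, 1.1]
grip_width: 0.997
grip_force: 0.0
```

```bash
python3 - <<'E'
from h import *
w=shot("wrist","w8"); t=shot("top","top8")
print("stack",rim(w,[602,-57],160))
print(rim(t,[506,-369],85))
go([503,-373,208],-1.4)
E
```

```text
stack (array([603.757, -56.391]), np.float64(-41.80455017089844))
(array([ 507.91 , -371.172]), np.float64(-36.53547668457031))
shift cm [-31.653  -9.019   7.264] turn [-0.121 -0.032 -0.175] pos [602.006 -59.115 280.619] F [ 0.478 -0.154 -0.516] gw 0.9986954939427353 gf 0.0 t 36.175 j6 -0.2638459088536951
```

step_arm:
  increments:
    - [[-2, -0.6, 0], [0, 0, 0], 100]
    - [[-6.5, -1.9, 0], [0, 0, 0], 100]
    - [[-11.5, -3.3, 0.5], [0, 0, 0], 100]
    - [[-16.5, -4.7, 1.5], [0, 0, 0], 100]
    - [[-21.5, -6.1, 3], [0, 0, 0], 100]
    - [[-26.5, -7.6, 5], [0, 0, 0], 100]
    - [[-30, -8.5, 6.5], [0, 0, 0], 100]
    - [[-31.7, -9, 7.3], [0, 0, 0], 100]

```text
time_s: 37.17
eef_pos: [502.0, -375.7, 207.6]
ee_rot: [-0.001, 0.718, 0.696, -0.0]
force: [-0.4, -0.0, 0.6]
grip_width: 1.004
grip_force: 0.0
```

step_arm:
  increments:
    - [[0, 0, 0], [0, 0, 0], 100]
    - [[0, 0, 0], [0, 0, 0], 100]
    - [[0, 0, 0], [0, 0, 0], 100]

```text
time_s: 37.55
eef_pos: [504.3, -372.6, 209.6]
ee_rot: [0.001, 0.716, 0.698, 0.0]
force: [0.6, -0.5, 0.1]
grip_width: 1.0
grip_force: 0.0
```

```bash
python3 - <<'E'
from h import *
w=shot("wrist","w9"); (x,y),f=rim(w,[507,-370],85); print(x,y,f)
go([x,y-2.6,66.5],-1.4)
E
```

```text
509.0032730102539 -368.3917655944824 -43.29920196533203
shift cm [ 0.198  0.468 14.294] turn [ 0.037  0.035 -0.095] pos [ 504.183 -372.758  209.44 ] F [-0.406 -0.544  0.668] gw 1.0012663088057583 gf 0.0 t 37.6 j6 -0.797121556920998
```

View pics/w9.png

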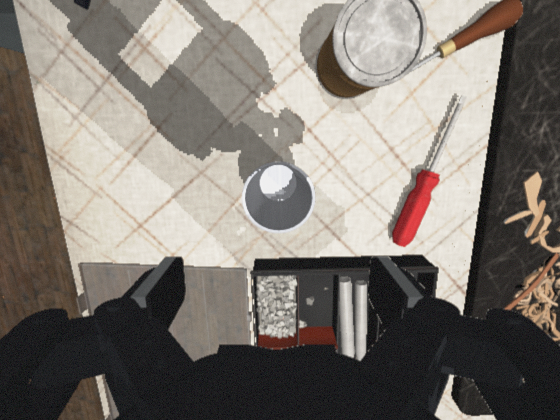

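The cup rim spans (243–314, 163–232), as the fit says. The dye tin, at (379,40), is clear of the fingers, and so is the black tray, which starts at row 262.

step_arm:
  increments:
    - [[0.1, 0.3, 3], [0, 0, 0], 100]
    - [[0.2, 0.5, 6], [0, 0, 0], 100]
    - [[0.2, 0.5, 9], [0, 0, 0], 100]
    - [[0.2, 0.5, 12], [0, 0, 0], 100]
    - [[0.2, 0.5, 13.8], [0, 0, 0], 100]
    - [[0.2, 0.5, 14.3], [0, 0, 0], 100]
    - [[0.2, 0.5, 14.3], [0, 0, 0], 100]
    - [[0.2, 0.5, 14.3], [0, 0, 0], 60]

```text
time_s: 38.6
eef_pos: [509.1, -372.1, 66.9]
ee_rot: [0.001, 0.717, 0.697, -0.0]
force: [-1.6, -0.1, 0.6]
grip_width: 0.818
grip_force: 0.5
```

step_arm:
  increments:
    - [[0, 0, 0], [0, 0, 0], 60]
    - [[0, 0, 0], [0, 0, 0], 60]
    - [[0, 0, 0], [0, 0, 0], 60]
    - [[0, 0, 0], [0, 0, 0], 60]

```text
time_s: 39.1
eef_pos: [509.0, -372.4, 67.4]
ee_rot: [0.001, 0.717, 0.697, -0.0]
force: [-2.1, 0.5, 6.1]
grip_width: 0.726
grip_force: 31.9
```

```bash
python3 - <<'E'
from h import *
y=ctrl.sense()["eef_pos"][1]; off=-368.39-y; print(off)
go([602.4,-56.5-off,270],-1.4)
E
```

```text
3.989720045194076
shift cm [ 31.395   8.508 -20.306] turn [ 0.081  0.11  -0.173] pos [ 509.003 -372.38    67.426] F [-2.088  0.462  6.076] gw 0.7258927507756768 gf 31.905048738699406 t 39.1 j6 -0.7892981816604578
```

step_arm:
  increments:
    - [[0, 0, -1], [0, 0, 0], 60]
    - [[0, 0, -4], [0, 0, 0], 60]
    - [[0, 0, -8], [0, 0, 0], 60]
    - [[0, 0, -12], [0, 0, 0], 60]
    - [[1.5, 0.4, -16], [0, 0, 0], 60]
    - [[5, 1.4, -19], [0, 0, 0], 60]
    - [[9, 2.5, -20.3], [0, 0, 0], 60]
    - [[13, 3.5, -20.3], [0, 0, 0], 60]

```text
time_s: 40.1
eef_pos: [547.7, -241.6, 270.8]
ee_rot: [0.001, 0.717, 0.697, 0.0]
force: [-0.2, -0.3, -1.4]
grip_width: 0.731
grip_force: 33.3
```

step_arm:
  increments:
    - [[4, 1.1, 0], [0, 0, 0], 60]
    - [[8, 2.2, 0], [0, 0, 0], 60]
    - [[12, 3.3, 0], [0, 0, 0], 60]
    - [[15.5, 4.2, 0], [0, 0, 0], 60]
    - [[17.5, 4.8, 0], [0, 0, 0], 60]
    - [[18.4, 5, 0], [0, 0, 0], 60]
    - [[18.4, 5, 0], [0, 0, 0], 60]
    - [[18.4, 5, 0], [0, 0, 0], 60]

```text
time_s: 41.1
eef_pos: [602.1, -61.2, 268.8]
ee_rot: [0.0, 0.717, 0.697, -0.0]
force: [-0.0, -0.9, -1.3]
grip_width: 0.725
grip_force: 33.3
```

step_arm:
  increments:
    - [[0, 0, 0], [0, 0, 0], 60]
    - [[0, 0, 0], [0, 0, 0], 60]
    - [[0, 0, 0], [0, 0, 0], 60]

```text
time_s: 41.48
eef_pos: [602.2, -60.4, 268.8]
ee_rot: [-0.0, 0.717, 0.697, -0.0]
force: [-0.4, -0.3, -1.9]
grip_width: 0.732
grip_force: 33.3
```

```bash
python3 - <<'E'
from h import *
go([602.6,-60.5,172],-1.4)
E
```

```text
shift cm [-0.01   0.036  9.679] turn [-0.002  0.002 -0.188] pos [602.242 -60.385 268.786] F [-0.399 -0.333 -1.934] gw 0.7320334496578088 gf 33.27853488503024 t 41.475 j6 -0.2655476728318049
```

step_arm:
  increments:
    - [[0, 0, 2], [0, 0, 0], 60]
    - [[0, 0, 4], [0, 0, 0], 60]
    - [[0, 0, 6], [0, 0, 0], 60]
    - [[0, 0, 7.5], [0, 0, 0], 60]
    - [[0, 0, 8.8], [0, 0, 0], 60]
    - [[0, 0, 9.5], [0, 0, 0], 60]
    - [[0, 0, 9.7], [0, 0, 0], 60]
    - [[0, 0, 9.7], [0, 0, 0], 60]

```text
time_s: 42.48
eef_pos: [602.5, -60.2, 172.2]
ee_rot: [0.0, 0.717, 0.697, 0.0]
force: [0.7, -0.0, -1.7]
grip_width: 0.73
grip_force: 33.3
```

step_arm:
  increments:
    - [[0, 0, 0.1], [0, 0, 0], 60]
    - [[0, 0, 0.2], [0, 0, 0], 60]
    - [[0, 0, 0.3], [0, 0, 0], 60]
    - [[0, 0, 0.3], [0, 0, 0], 60]

```text
time_s: 42.98
eef_pos: [602.5, -60.3, 169.2]
ee_rot: [0.0, 0.717, 0.697, 0.0]
force: [0.9, 0.1, 3.7]
grip_width: 0.732
grip_force: 33.7
```

step_arm:
  increments:
    - [[0, 0, 0.1], [0, 0, 0], 60]
    - [[0, 0, 0.1], [0, 0, 0], 60]

```text
time_s: 43.22
eef_pos: [602.6, -60.3, 168.2]
ee_rot: [0.001, 0.717, 0.697, 0.0]
force: [1.6, -0.1, 5.5]
grip_width: 0.73
grip_force: 33.8
```

step_arm:
  increments:
    - [[0, 0, -0.05], [0, 0, 0], 100]
    - [[0, 0, -0.05], [0, 0, 0], 100]
    - [[0, 0, -0.05], [0, 0, 0], 100]
    - [[0, 0, -1.5], [0, 0, 0], 100]
    - [[0, 0, -5], [0, 0, 0], 100]
    - [[0, 0, -9], [0, 0, 0], 100]
    - [[0, 0, -13], [0, 0, 0], 100]
    - [[0, 0, -14], [0, 0, 0], 100]

```text
time_s: 44.22
eef_pos: [602.7, -60.3, 311.4]
ee_rot: [0.002, 0.717, 0.697, 0.001]
force: [-0.2, 0.6, -0.4]
grip_width: 1.001
grip_force: 0.0
```

step_arm:
  increments:
    - [[0, 0, 0], [0, 0, 0], 100]
    - [[0, 0, 0], [0, 0, 0], 100]

```text
time_s: 44.48
eef_pos: [601.9, -60.1, 306.3]
ee_rot: [-0.001, 0.717, 0.697, -0.001]
force: [-0.4, -0.1, -0.3]
grip_width: 1.002
grip_force: 0.0
```

```bash
python3 - <<'E'
from h import *
w=shot("wrist","w10"); s=shot("scene","s10"); t=shot("top","t10")
print("stack",rim(w,[602,-57],185.5))
u,v=map(int,w2px(s,[601,-60,110]))
a=cv2.resize(s["img"][v-65:v+65,u-65:u+65,::-1],(400,400),interpolation=cv2.INTER_CUBIC)
b=cv2.resize(w["img"][:,:,::-1],(400,300));b=cv2.copyMakeBorder(b,0,100,0,0,0)
cv2.imwrite("pics/m10.png",np.hstack([a,b])); go([451,-56,300],-1.4)
E
```

```text
stack (array([602.033, -55.377]), np.float64(-43.91340637207031))
shift cm [  0.001 -15.113   0.706] turn [-0.1   -0.027 -0.178] pos [602.083 -60.171 306.796] F [-0.292 -0.341 -0.731] gw 1.0028165077336921 gf 0.0 t 44.625 j6 -0.2654810132597822
```

View pics/m10.png

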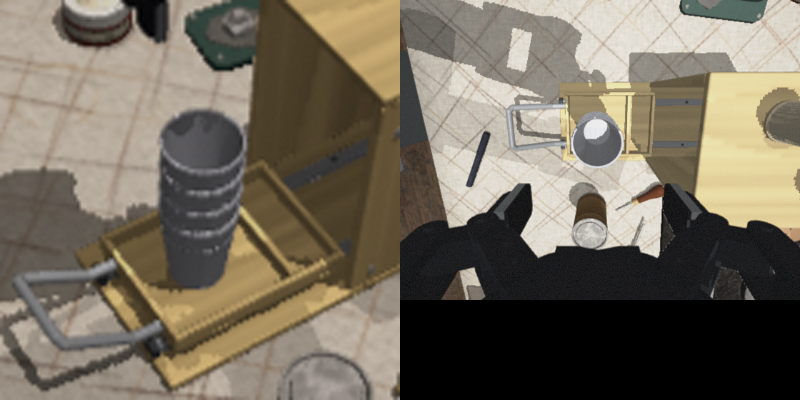

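View pics/t10.png

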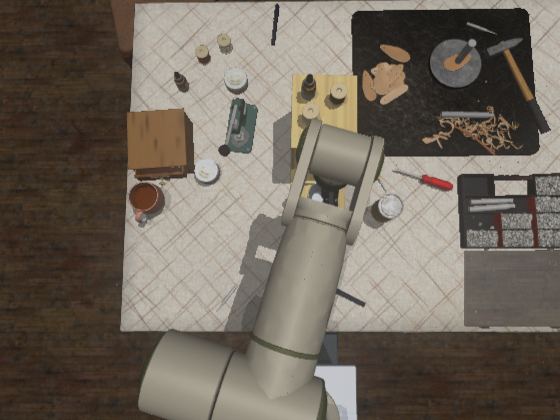

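The stack of four stands upright and coaxial in the cup place, and the top view shows no cups left on the table. Now to the handle.

step_arm:
  increments:
    - [[0, -1.5, 0], [0, 0, 0], 60]
    - [[0, -5, 0], [0, 0, 0], 60]
    - [[0, -9.5, 0], [0, 0, 0], 60]
    - [[0, -13.5, 0], [0, 0, 0], 60]
    - [[0, -15.1, 0], [0, 0, 0], 60]
    - [[0, -15.1, 2], [0, 0, 0], 60]
    - [[0, -15.1, 6], [0, 0, 0], 60]
    - [[0, -15.1, 10], [0, 0, 0], 60]

```text
time_s: 45.62
eef_pos: [451.1, -56.0, 206.5]
ee_rot: [0.0, 0.717, 0.697, 0.0]
force: [0.4, -0.5, 0.1]
grip_width: 0.605
grip_force: 0.0
```

step_arm:
  increments:
    - [[0, 0, 3], [0, 0, 0], 60]
    - [[0, 0, 5], [0, 0, 0], 60]
    - [[0, 0, 5], [0, 0, 0], 60]

```text
time_s: 46.0
eef_pos: [450.6, -55.8, 156.7]
ee_rot: [-0.001, 0.717, 0.697, -0.001]
force: [0.1, -0.4, 0.1]
grip_width: 0.598
grip_force: 0.0
```

```bash
python3 - <<'E'
from h import *
go([451,-56.,58],-1.4)
E
```

```text
shift cm [-0.035  0.076  9.866] turn [-0.175 -0.065 -0.178] pos [450.553 -55.753 156.663] F [ 0.089 -0.379  0.097] gw 0.5982720765672248 gf 0.0 t 46.0 j6 -0.3546419363456344
```

step_arm:
  increments:
    - [[0, 0, 3], [0, 0, 0], 60]
    - [[0, 0, 6], [0, 0, 0], 60]
    - [[0, 0, 9], [0, 0, 0], 60]
    - [[0, 0, 9.9], [0, 0, 0], 60]
    - [[0, 0, 9.9], [0, 0, 0], 0]
    - [[0, 0, 9.9], [0, 0, 0], 0]
    - [[0, 0, 9.9], [0, 0, 0], 0]
    - [[0, 0, 9.9], [0, 0, 0], 0]

```text
time_s: 47.0
eef_pos: [452.0, -56.3, 59.9]
ee_rot: [0.001, 0.717, 0.697, 0.0]
force: [-1.8, 0.0, 7.2]
grip_width: 0.102
grip_force: 29.4
```

```bash
python3 - <<'E'
from h import *
go([611,-59.9,58],-1.4)
E
```

```text
shift cm [ 0.074 15.905  0.222] turn [ 0.115  0.043 -0.17 ] pos [451.986 -56.279  59.9  ] F [-1.848  0.001  7.25 ] gw 0.10216011756496737 gf 29.414332509040833 t 47.0 j6 -0.35467257657645407
```

step_arm:
  increments:
    - [[0, 0.2, 0], [0, 0, 0], 0]
    - [[0, 0.6, 0], [0, 0, 0], 0]
    - [[0, 1.3, 0], [0, 0, 0], 0]
    - [[0, 2.1, 0], [0, 0, 0], 0]
    - [[0, 3, 0], [0, 0, 0], 0]
    - [[0, 3.9, 0], [0, 0, 0], 0]
    - [[0, 4.8, 0], [0, 0, 0], 0]
    - [[0, 5.7, 0], [0, 0, 0], 0]

```text
time_s: 48.0
eef_pos: [509.1, -57.8, 59.9]
ee_rot: [0.001, 0.717, 0.697, 0.0]
force: [-2.9, -0.3, 5.8]
grip_width: 0.104
grip_force: 29.5
```

step_arm:
  increments:
    - [[0, 0.9, 0], [0, 0, 0], 0]
    - [[0, 1.8, 0], [0, 0, 0], 0]
    - [[0, 2.7, 0], [0, 0, 0], 0]
    - [[0, 3.6, 0], [0, 0, 0], 0]
    - [[0, 4.5, 0], [0, 0, 0], 0]
    - [[0, 5.4, 0], [0, 0, 0], 0]
    - [[0, 6.3, 0], [0, 0, 0], 0]
    - [[0, 7.2, 0], [0, 0, 0], 0]

```text
time_s: 49.0
eef_pos: [580.9, -59.5, 60.0]
ee_rot: [0.001, 0.717, 0.697, 0.0]
force: [-2.7, 0.6, 5.9]
grip_width: 0.101
grip_force: 29.4
```

step_arm:
  increments:
    - [[0, 0.8, 0], [0, 0, 0], 0]
    - [[0, 1.5, 0], [0, 0, 0], 0]
    - [[0, 2.1, 0], [0, 0, 0], 0]
    - [[0, 2.5, 0], [0, 0, 0], 0]
    - [[0, 2.7, 0], [0, 0, 0], 0]
    - [[0, 2.8, 0], [0, 0, 0], 0]
    - [[0, 2.8, 0], [0, 0, 0], 0]

```text
time_s: 49.88
eef_pos: [608.8, -60.3, 60.0]
ee_rot: [0.001, 0.717, 0.697, 0.001]
force: [-1.5, 1.7, 5.7]
grip_width: 0.104
grip_force: 29.4
```

step_arm:
  increments:
    - [[0, 0.1, 0], [0, 0, 0], 0]
    - [[0, 0.2, 0], [0, 0, 0], 0]
    - [[0, 0.2, 0], [0, 0, 0], 0]
    - [[0, 0.2, 0], [0, 0, 0], 30]
    - [[0, 0.2, 0], [0, 0, 0], 60]
    - [[0, 0.2, 0], [0, 0, 0], 60]
    - [[0, 0.2, 0], [0, 0, 0], 60]
    - [[0, 0.2, 0], [0, 0, 0], 60]

```text
time_s: 50.88
eef_pos: [610.3, -60.4, 58.7]
ee_rot: [-0.0, 0.717, 0.697, -0.0]
force: [1.4, -0.3, 0.2]
grip_width: 0.599
grip_force: 0.0
```

step_arm:
  increments:
    - [[0, 0, -1], [0, 0, 0], 60]
    - [[0, 0, -3], [0, 0, 0], 60]
    - [[0, 0, -6], [0, 0, 0], 60]
    - [[0, -1, -9], [0, 0, 0], 60]
    - [[0, -4, -12], [0, 0, 0], 60]
    - [[0, -8, -14], [0, 0, 0], 60]
    - [[0, -12, -15], [0, 0, 0], 60]
    - [[0, -14, -15], [0, 0, 0], 60]

```text
time_s: 51.88
eef_pos: [469.2, -56.5, 210.5]
ee_rot: [0.001, 0.717, 0.697, 0.001]
force: [0.8, -0.3, 0.0]
grip_width: 0.605
grip_force: 0.0
```

step_arm:
  increments:
    - [[3, 0, 0], [0, 0, 0], 60]
    - [[8, 0, 0], [0, 0, 0], 60]
    - [[13, 0, 0], [0, 0, 0], 60]
    - [[18, 0, 0], [0, 0, 0], 60]
    - [[22, 0, 0], [0, 0, 0], 60]
    - [[24, 0, 0], [0, 0, 0], 60]
    - [[24, 0, 0], [0, 0, 0], 60]

```text
time_s: 52.75
eef_pos: [476.8, 184.2, 209.3]
ee_rot: [0.0, 0.716, 0.698, 0.0]
force: [0.0, -0.7, -0.6]
grip_width: 0.597
grip_force: 0.0
```

```bash
python3 - <<'E'
from h import *
go([0,0,0]); s=shot("scene","s11"); t=shot("top","t11")
u,v=map(int,w2px(s,[660,-60,80]))
a=cv2.resize(s["img"][v-65:v+65,u-65:u+65,::-1],(400,400),interpolation=cv2.INTER_CUBIC)
u,v=map(int,w2px(t,[640,-60,80]))
b=cv2.resize(t["img"][v-65:v+65,u-65:u+65,::-1],(400,400),interpolation=cv2.INTER_CUBIC)
cv2.imwrite("pics/m11.png",np.hstack([a,b]))
E
```

```text
shift cm [-19.629 -47.206  20.899] turn [0. 0. 0.] pos [476.753 184.221 209.32 ] F [ 0.011 -0.717 -0.636] gw 0.596975048826064 gf 0.0 t 52.75 j6 0.16461673975881455
```

View pics/m11.png

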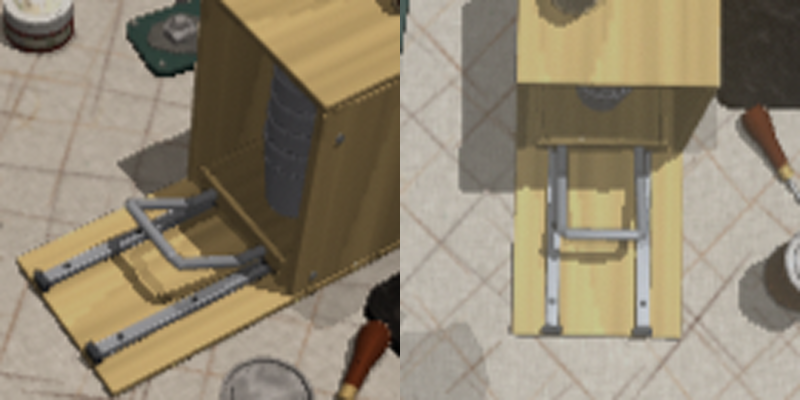

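The tray is home with the stack upright under the cover, and the arm is clear.

```bash
python3 -c "
from rig import ctrl
print(ctrl.finish_job())"
```

```text
the job is handed in; nothing more can be done
None
```

I pulled the tray right out, pushed it home and pulled it out again, nested all four cups I found in one upright stack in it, and pushed it home. The job is handed in, but no verdict came back.

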